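Wind the bread slicing guide shut with its loose crank

TASK

Close up the bread slicing guide for storage: fit its loose crank onto the square shaft and wind it clockwise until the sliding wooden fence is fully home against the slotted knife guide. Then lift the crank off and stand it back upright, hub down, near the middle of the slate coaster. Move the fence only by winding, never by hand, and leave the mug, shaker and bowl where they stand.

Things in the scene. Friction and masses are not known exactly. Their poses are not given: they have to be found in the camera images.
- slicer: bread slicing guide, fixed to the worktop: light wooden board 140 mm (x) by 260 mm (y from -55 to +205), 16 mm thick. Origin: underside of the board, right below the crank shaft's axis; z up. On it a grey gear housing, 60 x 60 mm about the origin, top at z = 46 mm; an upright knife guide of darker wood near the +y end, its face at y = 155 mm, top at 66 mm; between them the fence
- shaft_seat (a point): centre of the steel collar on top of the gear housing (49 mm above the worktop, collar 34 mm across), on the shaft's axis: the underside of the fully fitted crank's hub rests here. Turns with the slicer
- shaft_top (a point): centre of the top of the upright square steel shaft above the collar; turns with the shaft, its x and y axes square to the shaft's flats. 16 mm square, 22 mm tall above the collar, the top 4 mm narrowed to 13 mm square as a lead-in. It turns only together with the fence (drag at the shaft about 0.06 N m, light at the knob) and stays where it is left
- fence (a joint): opening of the sliding fence in m: 0 = fully home, its face against the knife guide (a hard stop); up to 0.095 = wound back towards the housing. One full turn of the crank moves it 94 mm (15 mm per rad); clockwise as seen from above closes it
- fence_face (a point): middle of the top edge of the fence's face that looks to the knife guide (65 mm above the worktop); the fence is an upright light wooden plate 110 x 44 x 12 mm on two black runners, sliding along the slicer's y
- crank: loose crank, 0.15 to 0.28 kg. Origin: centre of its hub's underside, z up. Steel hub 34 (x) by 30 (y) by 38 mm tall; grasp its y faces to carry it. Arm 16 mm wide to +x at 27 to 38 mm height, with an upright black knob; balance weight 22 mm wide out to x = -40 mm, 18 to 38 mm high. It starts standing on its hub on the coaster and balances there by itself
- knob_grip (a point): centre of the crank's knob, 62 mm from the hub's axis and 58 mm above the hub's underside. The knob is 25 mm in diameter, 36 mm tall (from 40 to 76 mm above the hub's underside) and spins freely on its pin, so it can be held (firmly, about 25 N) while the crank goes round
- coaster: square slate-grey coaster, 96 x 96 x 6 mm, fixed on the worktop; origin at the centre of its underside. The crank's place
- mug: china mug 90 x 119 x 94 mm, bystander; origin under its middle
- shaker: small china shaker 43 mm wide, 64 mm tall, the nearer of the two, bystander; origin under its middle
- bowl: small china bowl 128 mm wide, 45 mm tall, bystander; origin under its middle
- socket (a point): centre of the mouth of the square socket in the underside of the crank's hub (same point and axes as the crank's origin). 18 mm wide, 25 mm deep, flats along x and y. It fits the shaft in any of four quarter-turn positions, with about 7 degrees of play either way
Not all that is in view belongs to the job. What is shaped like the crank but turquoise is not meant.

How it is judged:
By the outcome, as a careful person would: the job done as asked, in the order asked, and still so for the second after the job is handed in, with the robot touching nothing.
It also fails if it takes over 72 s, if anything falls off the work surface, if the arm or the gripper's body presses on something with over 40 N, if the wrist force passes 120 N, or if a joint passes its speed limit or range.

ROBOT

A 6-joint arm with a two-finger parallel gripper is mounted at the origin on a cart in front of the work surface, level with it; the furniture and walls round the work are solid. World frame = base frame: x ahead of the robot, y to its left, z up, the work surface at z = 0. Lengths are in mm, angles in rad, forces in N, time in s.
With the tool pointing down it reaches from about 300 to 825 mm from the base axis. Payload 5.4 kg.
Tool frame: the origin (TCP) lies at the very end of the fingers, on their centre line; the grasp point (between the pads) lies 19 mm behind it (r.tcp_to_grasp is the distance from the TCP to the grasp point, in mm); z points along the fingers, y is the line along which they close (so a half turn about z gives the same grasp; the last joint's range is limited). The gripper opens to 92 mm and grips with 3 to 60 N. Pads are 20 mm wide; open, the fingers measure 128 mm over their backs; the gripper's body (75 mm by 189 mm) begins 69 mm behind the grasp point.
Start: joints at [-1.344, 0.158, 1.597, -0, 1.386, -0.21], TCP at [243.224, -521.007, 214.601] pointing down, gripper open.
Joint ranges: [-2.91, 2.91], [-0.94, 2.29], [0.18, 2.7], [-1.29, 4.43], [0.17, 2.64], [-3, 3]. Speed limits (rad/s): [2.57, 2.57, 3.14, 3.14, 3.14, 3.14].

INTERFACE

Orientations are given as a unit quaternion [x, y, z, w].
In Python, from bench import r gives the robot as it stands.
- The arm moves only by the shell command python3 -m handwheel 'ROWS' [FORCE]. ROWS is JSON, a list of rows, each a list of 5 numbers: the opening, from -1 (shut) to 1 (fully open), then the shift along the tool's x, y, z in mm, then the turn about the tool's z in degrees. A call has 1 to 8 rows; each row is the pose to reach, as a shift and turn from the pose commanded when the call began, along the tool's axes at that moment; what a row does not reach only later rows make up. A row lasts 1/12 s, in which the tool goes at most 41.7 mm and 7.16 degrees, less where a joint would pass 70% of its speed; a pose out of reach is approached as far as the arm can. A call with a gripper value outside its range is refused whole. The fingers move at their own pace and stop on an object; FORCE is the grip in N (left out, the last holds). Time passes only in rows, so rows that repeat a pose let the fingers close. It gives the time, the measured TCP pose, the force, the opening and the grip force at its end, in the units of the state.
- r.state(): the state, without advancing time (a new reading comes with each control period).
- r.read_camera(name): name is "scene" or "top"; returns a dict with "color" (480x640x3 uint8, red, green, blue), "fx", "fy", "cx", "cy" (pixels), "distortion" ([k1, k2, p1, p2, k3] as OpenCV has them; the pictures are not rectified), "R" (3x3) and "t" (3): a world point X has camera coordinates R X + t. Camera axes: x right, y down, z forward; pixel columns grow to the right and rows downward; lengths in mm; the calibration is good to about 2 mm. A picture is of the moment at which its call begins. There is no depth.
- r.hand_in(): hands the job in; it is judged then, once.
Trained networks look in the newest picture that a camera, given by its name, has taken for a name from the list of things; names that differ only in an ending like _2 or _b are one class to them, and where a whole thing is asked for, a point or a joint stands for the part that bears it (a point fixed in the world has none). Each returns a list of dicts, best first, with "confidence" (0 to 1); they miss things now and then, are a little off and sometimes report something else, mostly with a low value. They report only what shows in the picture. A call takes as long as a camera call. They do not tell look-alikes from the thing itself.
- r.find_in(camera, query): "centre" ([x, y, z] in mm, in world coordinates, good to about 4 mm: the middle of the surface that is visible of it).
The state is a dict: "time_s": time; "q": joint angles; "dq": joint speeds; "tau": joint torques, N m; "position": TCP position; "orientation": TCP orientation; "ft_force": force on the tool from outside, world axes, zero at the start; "moment": the same for the moment, N m; "width": opening from 0.0 (shut) to 1.0 (fully open); "grip_force": force on a finger pad.
Only numpy, scipy, OpenCV 4.12 (cv2) and the standard library are available. Lean on these libraries where they do the work, as an engineer would, in place of code of your own. Each camera call takes 0.05 s, during which the arm holds its last target. There are 200 camera calls.

## Working session

There is one attempt and no reset: what is moved stays moved. The work goes in short steps, Python scripts to look and compute and a shell command to move; the robot and the scene stay as the last step left them, time stands still between calls to the robot, and variables do not carry over. Pictures are saved under pics/ and viewed, at most 10 in all, crops included, and the job is handed in when it is done.

```bash
mkdir -p pics; ls
python3 - <<'E'
from bench import r
import cv2,numpy as np
print(r.state())
for n in("scene","top"):
    c=r.read_camera(n); cv2.imwrite(f"pics/{n}0.png",c["color"][:,:,::-1])
    print(n,c["fx"],c["fy"],c["cx"],c["cy"],c["distortion"],c["R"],c["t"])
    for q in("crank","knob_grip","coaster","shaft_seat","shaft_top","fence_face","mug","shaker","bowl","slicer"):
        print(q,[(np.round(d["centre"]).tolist(),round(d["confidence"],2)) for d in r.find_in(n,q)])
E
```

```text
pics
{'time_s': 0.0, 'q': array([-1.34414829e+00,  1.59038523e-01,  1.59820668e+00, -1.87083485e-05,
        1.38623771e+00, -2.10126485e-01]), 'dq': array([ 1.99442883e-04, -4.74432608e-05,  9.64258384e-04, -3.28011374e-04,
       -5.56902807e-04, -7.09550005e-05]), 'tau': array([-1.47809482e-03, -3.85580671e+01, -3.22107875e+01,  7.00693787e-02,
        3.80128948e-02, -1.38850851e-04]), 'position': array([ 243.0525824 , -520.40911378,  213.63765985]), 'orientation': array([ 9.76247318e-01,  2.16657058e-01, -1.70007662e-05, -9.45018722e-04]), 'ft_force': array([ 0.48355391, -0.41934922,  0.04409279]), 'moment': array([-0.06911411,  0.02860421,  0.01227925]), 'grip_force': 0.0, 'width': 1.000847313548259}
scene 484.8803778629192 484.8803778629192 321.75789263204763 243.08436319267793 [-0.0391694  0.         0.         0.         0.       ] [[-0.90401226 -0.42750397  0.00147911]
 [-0.26076111  0.54866469 -0.79433664]
 [ 0.33877054 -0.71847576 -0.60747602]] [ 459.53636576  258.45056966 1123.85877927]
crank [([462.0, -157.0, 41.0], 0.74), ([444.0, -606.0, 36.0], 0.62)]
knob_grip [([460
[... 604 characters left out ...]
3 240.22851419239953 [-0.13526068  0.          0.          0.          0.        ] [[-0.02150385 -0.99976168 -0.00376528]
 [-0.99572897  0.02175503 -0.08972474]
 [ 0.08978527  0.00181978 -0.99595948]] [-121.66701099  546.51377361 1454.1148935 ]
crank [([452.0, -656.0, 41.0], 0.6)]
knob_grip [([460.0, -162.0, 46.0], 0.83), ([456.0, -659.0, 38.0], 0.58)]
coaster [([438.0, -131.0, 8.0], 0.75)]
shaft_seat [([440.0, 296.0, 16.0], 0.72)]
shaft_top []
fence_face [([441.0, 306.0, 54.0], 0.55)]
mug [([450.0, -370.0, 11.0], 0.81), ([459.0, -161.0, 43.0], 0.25)]
shaker [([602.0, -65.0, 57.0], 0.54), ([646.0, -309.0, 23.0], 0.25)]
bowl [([644.0, -308.0, 24.0], 0.7)]
slicer [([444.0, 290.0, 14.0], 0.72)]
```

View pics/top0.png

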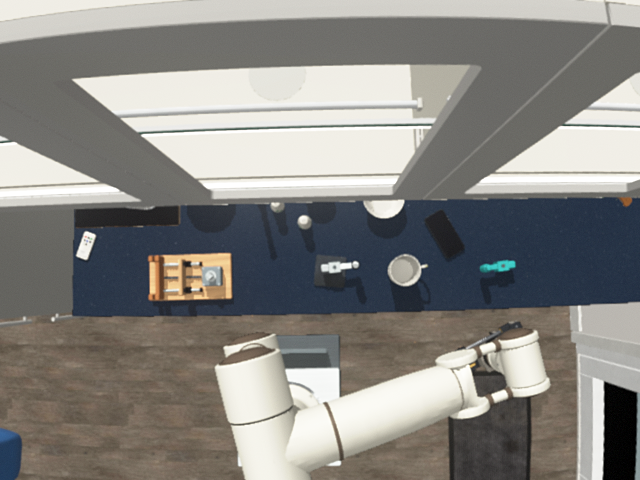

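View pics/scene0.png

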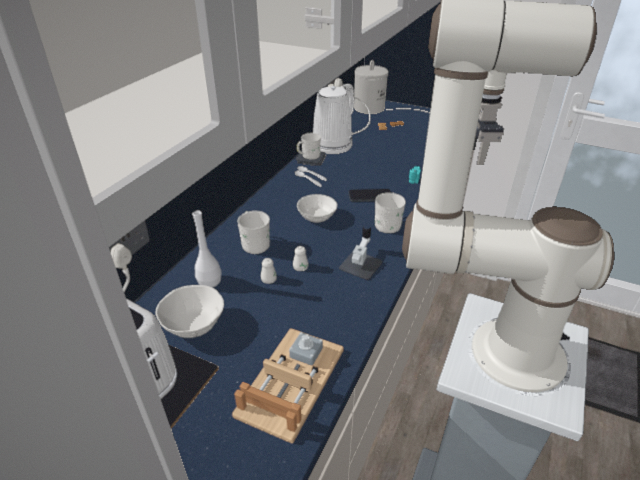

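Top view: the steel crank stands on the coaster (hub about (335,268), knob about (354,265)). The turquoise look-alike is at (497,266) and the slicer housing at (212,276). Possible confusions: turquoise crank (497,266), shakers (304,222) and (277,207), mug (404,270). I choose the steel crank on the slate coaster and will check it in a close crop.

Run:
```python
import cv2,numpy as np
t=cv2.imread("pics/top0.png");s=cv2.imread("pics/scene0.png")
f=lambda im,x,y,w,h,k:cv2.resize(im[y:y+h,x:x+w],(w*k,h*k),interpolation=cv2.INTER_CUBIC)
a=f(t,305,245,65,50,6); b=f(t,143,245,100,65,4); c=f(s,330,215,65,65,6); d=f(s,230,322,120,120,3)
o=np.zeros((600,800,3),np.uint8)
for im,(x,y) in((a,(0,0)),(b,(395,0)),(c[:290],(0,305)),(d[:330,:],(400,265))):
    h=min(im.shape[0],600-y);w=min(im.shape[1],800-x);o[y:y+h,x:x+w]=im[:h,:w]
cv2.imwrite("pics/crop1.png",o)
```

```text
(no output)
```

View pics/crop1.png

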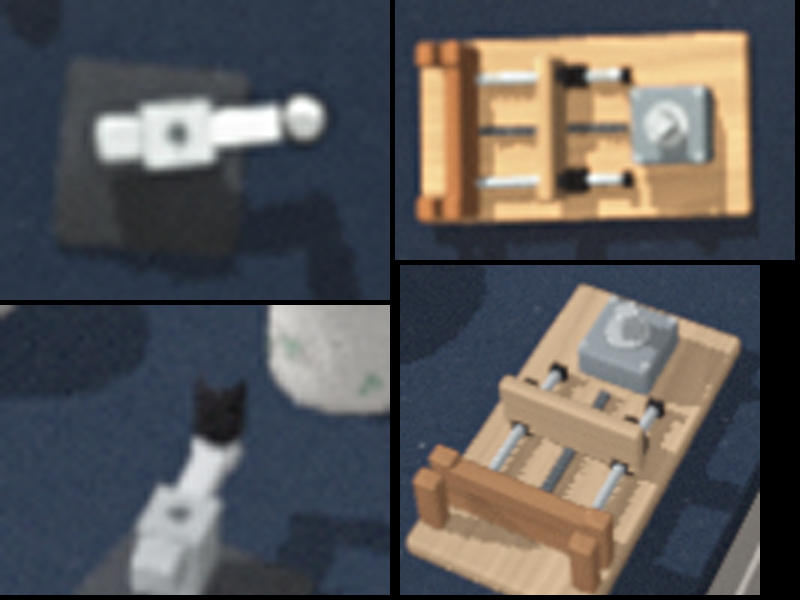

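Crop: the crank on the coaster is bright steel with a black knob, not turquoise. Hub top hole is at about top px (334.7,267.3) and knob top at about (355.5,264.7). Board, housing and fence are clear, with the shaft at about (308.5,276) in that frame's crop coordinates. Now metric positions.

```bash
cat > h.py <<'E'
import numpy as np,cv2
from bench import r
def K(c): return np.array([[c["fx"],0,c["cx"]],[0,c["fy"],c["cy"]],[0,0,1.]]),np.array(c["distortion"],float)
def unp(c,px,z):
    k,d=K(c); u=cv2.undistortPoints(np.array(px,float).reshape(-1,1,2),k,d).reshape(-1,2)
    R=np.array(c["R"]);t=np.array(c["t"]); o=-R.T@t
    v=np.c_[u,np.ones(len(u))]@R; return o+v*((z-o[2])/v[:,2])[:,None]
def prj(c,X):
    k,d=K(c); return cv2.projectPoints(np.array(X,float).reshape(-1,3),cv2.Rodrigues(np.array(c["R"],float))[0],np.array(c["t"],float),k,d)[0].reshape(-1,2)
def big(im,x,y,w,h,k): return cv2.resize(im[y:y+h,x:x+w],(w*k,h*k),interpolation=cv2.INTER_CUBIC)
E
python3 - <<'E'
from h import *
np.set_printoptions(precision=1,suppress=True)
t=r.read_camera("top"); s=r.read_camera("scene")
A=lambda p:np.array(p)/6+[305-.42,245-.42]   # resize half-pixel shift
B=lambda p:(np.array(p)-[395,0])/4+[143-.38,245-.38]
D=lambda p:(np.array(p)-[400,265])/3+[230-.33,322-.33]
C=lambda p:(np.array(p)-[0,305])/6+[330-.42,215-.42]
print("hub,knob top",unp(t,A([[178,134]]),44),unp(t,A([[304,119]]),82), "scene hub",unp(s,C([[178,514]]),44))
print("hub edges",unp(t,A([[139,101],[213,99],[217,162],[143,169]]),44))
print("coaster",unp(t,A([[75,60],[247,72],[240,248],[55,247]]),6))
print("board top",unp(t,B([[418,40],[748,33],[750,215],[418,222]]),16))
print("housing",unp(t,B([[632,88],[711,87],[711,162],[632,164]]),46))
print("shaft",unp(t,B([[664,124]]),71),unp(s,D([[630,314]]),71))
print("fence top face edge",unp(t,B([[537,60],[537,197]]),65))
print("guide face",unp(t,B([[475,45],[475,218]]),66),unp(t,B([[475,45],[475,218]]),16))
E
```

```text
hub,knob top [[ 461.  -154.2   44. ]] [[ 465.6 -215.4   82. ]] scene hub [[ 464.5 -154.1   44. ]]
hub edges [[ 478.  -135.    44. ]
 [ 478.2 -172.1   44. ]
 [ 446.6 -173.4   44. ]
 [ 443.9 -136.3   44. ]]
coaster [[ 501.5 -102.5    6. ]
 [ 493.4 -190.9    6. ]
 [ 403.2 -185.1    6. ]
 [ 405.7  -90.3    6. ]]
board top [[511.4 426.4  16. ]
 [511.8 163.6  16. ]
 [371.8 163.1  16. ]
 [369.5 425.8  16. ]]
housing [[469.8 246.8  46. ]
 [469.4 186.   46. ]
 [412.9 186.4  46. ]
 [412.3 247.   46. ]]
shaft [[441.6 216.1  71. ]] [[440.5 223.3  71. ]]
fence top face edge [[491.3 314.7  65. ]
 [388.6 314.8  65. ]]
guide face [[503.4 362.6  66. ]
 [373.5 362.4  66. ]] [[506.7 380.1  16. ]
 [372.2 379.8  16. ]]
```

```bash
cat >> h.py <<'E'
from scipy.spatial.transform import Rotation as Ro
def yaw(st):
    X=Ro.from_quat(st["orientation"]).as_matrix()[:,0]; return np.degrees(np.arctan2(X[1],X[0]))
def rel(x,y,z,yw,st=None):
    st=st or r.state(); M=Ro.from_quat(st["orientation"]).as_matrix()
    d=M.T@(np.array([x,y,z])-st["position"]); print("shift",np.round(d,1),"turn",round(yaw(st)-yw,1),"| pos",np.round(st["position"],1),"yaw",round(yaw(st),1),"q6",round(st["q"][5],2))
E
python3 - <<'E'
from h import *
t=cv2.imread("pics/top0.png");s=cv2.imread("pics/scene0.png")
o=np.hstack([big(t,199,264,25,25,16),big(s,290,330,35,35,11)[:400,:385]])
cv2.imwrite("pics/shaft.png",o)
rel(461.5,-154.2,120,94)
E
```

```text
Traceback (most recent call last):
ValueError: all the input array dimensions except for the concatenation axis must match exactly, but along dimension 0, the array at index 0 has size 400 and the array at index 1 has size 385
```

Run:
```python
from h import *
t=cv2.imread("pics/top0.png");s=cv2.imread("pics/scene0.png")
o=np.hstack([big(t,199,264,25,25,16),big(s,294,332,25,25,16)])
cv2.imwrite("pics/shaft.png",o)
rel(461.5,-154.2,120,94)
```

```text
shift [ 352.9 -240.    94.6] turn -69.0 | pos [ 243.2 -521.   214.6] yaw 25.0 q6 -0.21
```

View pics/shaft.png

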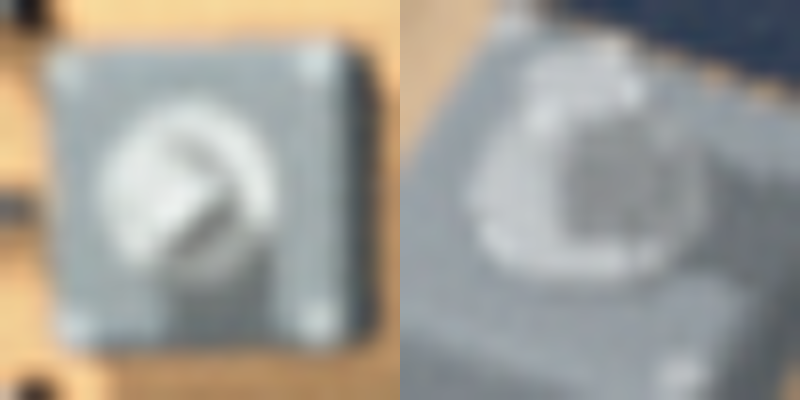

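Close view: the shaft stands in the collar with a corner pointing along -y at (215,190), facets at about 45° to the slicer axes. The collar centre is at (187,190). In the scene view one broad facet faces the camera, which agrees. Now the reach.

```bash
python3 -m handwheel '[[0.4,40,-27,0,-7],[0.4,80,-54,0,-14],[0.4,120,-81,0,-21],[0.4,160,-108,0,-28],[0.4,200,-135,0,-35],[0.4,240,-162,0,-42],[0.4,280,-190,0,-49],[0.4,315,-215,10,-56]]' 40
python3 -m handwheel '[[0.4,0,0,0,0],[0.4,0,0,0,0],[0.4,0,0,0,0]]'
python3 - <<'E'
from h import *
rel(461.5,-154.2,120,94)
t=r.read_camera("top")
print("collar",unp(t,[[187/16+198.53,190/16+263.53]],49))
E
```

```text
time_s: 1.87
position: [414.7, -233.4, 211.1]
orientation: [0.758, 0.652, 0.0, 0.001]
ft_force: [1.4, -0.6, 0.6]
width: 0.7
grip_force: 0.0
time_s: 2.12
position: [413.5, -235.2, 210.1]
orientation: [0.76, 0.649, -0.0, 0.0]
ft_force: [-0.7, -0.1, 0.3]
width: 0.702
grip_force: 0.0
shift [87.5 34.7 90.1] turn -13.0 | pos [ 413.5 -235.2  210.1] yaw 81.0 q6 -0.61
collar [[442.65913676 220.41545426  49.        ]]
```

```bash
python3 -m handwheel '[[0.4,25,10,25,-6.5],[0.4,50,20,50,-13],[0.4,75,30,75,-13],[0.4,87.5,34.7,90,-13],[0.4,87.5,34.7,90,-13],[0.4,87.5,34.7,90,-13],[0.4,87.5,34.7,90,-13]]' >/dev/null
python3 - <<'E'
from h import *
rel(461.5,-154.2,10,94)
t=r.read_camera("top");cv2.imwrite("pics/t1.png",t["color"][:,:,::-1])
s=r.read_camera("scene");cv2.imwrite("pics/s1.png",s["color"][:,:,::-1])
print(prj(s,[[461.5,-154.2,44]]),prj(t,[[461.5,-154.2,44]]))
cv2.imwrite("pics/c2.png",np.hstack([big(t["color"][:,:,::-1],300,235,66,66,6),big(s["color"][:,:,::-1],330,210,66,66,6)]))
E
```

```text
shift [  1.9  -0.3 111.2] turn -0.1 | pos [ 461.8 -155.9  121.2] yaw 93.9 q6 -0.64
[[360.24709229 249.67722169]] [[334.24013741 266.74673247]]
```

View pics/c2.png

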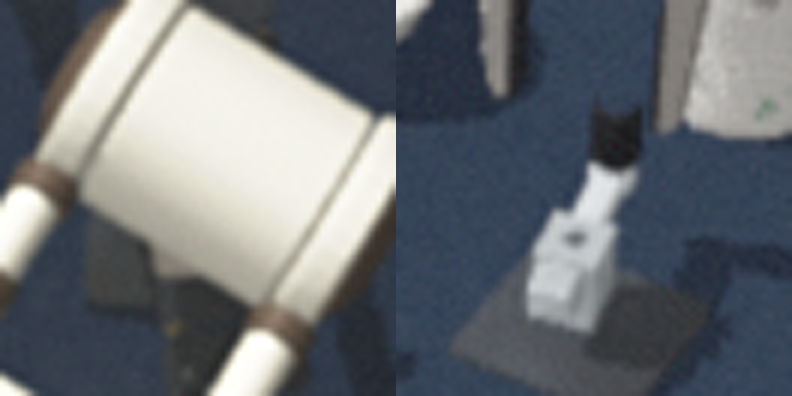

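Scene crop: fingertips at (500,95) and (668,130) straddle the crank, whose hub hole is at about (575,238), matching the projection. Descend and grip.

```bash
python3 -m handwheel '[[0.4,1.5,0,28,0],[0.4,1.5,0,56,0],[0.4,1.5,0,80,0],[0.4,1.5,0,95,0],[0.4,1.5,0,105,0],[0.4,1.5,0,110.5,0],[0.4,1.5,0,110.5,0],[0.4,1.5,0,110.5,0]]' 40
python3 -m handwheel '[[-1,0,0,0,0],[-1,0,0,0,0],[-1,0,0,0,0],[-1,0,0,0,0],[-1,0,0,0,0],[-1,0,0,0,0]]' 40
python3 -c "
from h import *
rel(461.5,-154.2,110,94)"
```

```text
time_s: 3.52
position: [462.1, -153.1, 10.5]
orientation: [0.682, 0.731, 0.0, 0.001]
ft_force: [0.4, -0.9, 1.4]
width: 0.705
grip_force: 0.0
time_s: 4.02
position: [461.7, -152.4, 9.7]
orientation: [0.682, 0.732, 0.0, 0.0]
ft_force: [0.9, 0.4, 1.5]
width: 0.325
grip_force: 40.0
shift [  -1.8   -0.2 -100.3] turn 0.0 | pos [ 461.7 -152.4    9.7] yaw 94.0 q6 -0.64
```

Gripped at 29.9 mm, which matches the hub. Lift, then carry to above the shaft while turning to yaw 225°.

```bash
python3 -m handwheel '[[-1,0,0,-25,0],[-1,0,0,-60,0],[-1,0,0,-95,0],[-1,5,0,-120,-7],[-1,35,0,-120,-14],[-1,65,1,-120,-21],[-1,95,1,-120,-28],[-1,125,2,-120,-35]]' |head -2
python3 -m handwheel '[[-1,25,0,0,-7],[-1,50,1,0,-14],[-1,75,1,0,-21],[-1,100,2,0,-28],[-1,110,2,0,-35],[-1,110,2,0,-42],[-1,110,2,0,-49],[-1,110,2,0,-56]]' |head -2
python3 -m handwheel '[[-1,0,0,0,-7],[-1,0,0,0,-14],[-1,0,0,0,-21],[-1,0,0,0,-28],[-1,0,0,0,-35],[-1,0,0,0,-40],[-1,0,0,0,-40],[-1,0,0,0,-40]]'
python3 - <<'E'
from h import *
rel(441.5,219,100,225)
print(r.state()["q"])
E
```

```text
time_s: 4.68
position: [453.8, -26.1, 129.1]
time_s: 5.35
position: [386.2, 59.6, 129.0]
time_s: 6.02
position: [386.4, 59.3, 129.1]
orientation: [-0.382, 0.924, 0.0, -0.0]
ft_force: [-0.4, 0.4, -1.5]
width: 0.327
grip_force: 40.0
shift [-151.7   74.3   29.1] turn -360.1 | pos [386.4  59.3 129.1] yaw -135.1 q6 -2.51
[-1.59348399e-01 -2.63565170e-01  2.17671999e+00  1.09329078e-05
  1.22938780e+00 -2.51343823e+00]
```

```bash
python3 -m handwheel '[[-1,-30,15,0,0],[-1,-60,30,0,0],[-1,-90,44,0,0],[-1,-120,59,10,0],[-1,-140,68,20,0],[-1,-151.5,74.3,29,0],[-1,-151.5,74.3,29,0],[-1,-151.5,74.3,29,0]]'|head -2
python3 - <<'E'
from h import *
rel(441.5,219,70,225)
t=r.read_camera("top");s=r.read_camera("scene")
p=prj(s,[[441.5,219,71],[441.5,219,96.5]]);print(p,prj(t,[[441.5,219,71]]))
cv2.imwrite("pics/c3.png",np.hstack([big(t["color"][:,:,::-1],180,235,66,98,6),big(s["color"][:,:,::-1],275,300,66,98,6)]))
E
```

```text
time_s: 6.68
position: [440.6, 218.9, 99.7]
shift [-0.8 -0.6 29.7] turn -360.0 | pos [440.6 218.9  99.7] yaw -135.0 q6 -2.14
[[306.82039709 336.52852116]
 [306.61527812 328.64357426]] [[208.89461375 275.65583809]]
```

View pics/c3.png

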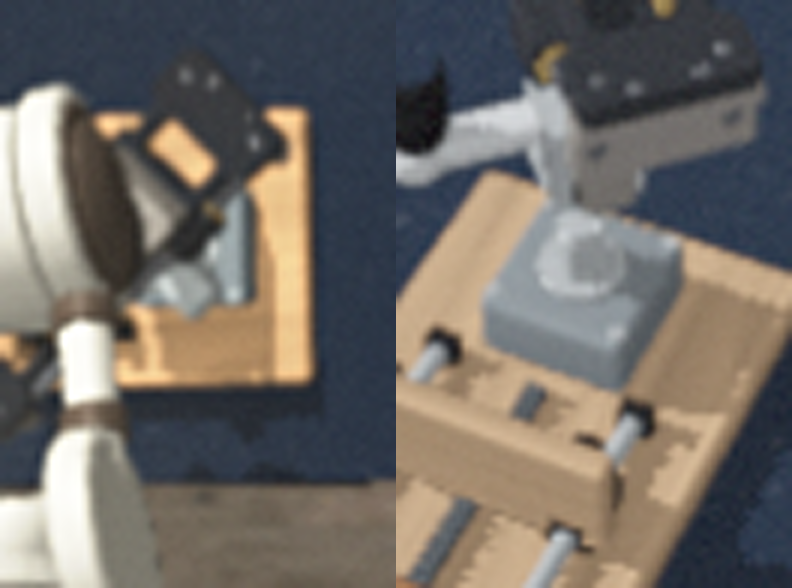

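Scene crop: the hub hangs right above the collar and shaft (shaft top at about (575,222)), the arm pointing towards the fence. Lower gently to feel it.

```bash
python3 -m handwheel '[[-1,-1.1,0,10,0],[-1,-1.1,0,18,0],[-1,-1.1,0,23,0],[-1,-1.1,0,26,0],[-1,-1.1,0,28,0],[-1,-1.1,0,30,0],[-1,-1.1,0,31,0],[-1,-1.1,0,31,0]]'
python3 -m handwheel '[[-1,0,0,1,0],[-1,0,0,2,0],[-1,0,0,3,0],[-1,0,0,3,0]]'
```

```text
time_s: 7.45
position: [442.2, 219.7, 69.4]
orientation: [-0.383, 0.924, 0.0, -0.0]
ft_force: [0.2, 0.6, -2.1]
width: 0.319
grip_force: 40.0
time_s: 7.78
position: [442.1, 219.7, 66.3]
orientation: [-0.383, 0.924, 0.0, -0.0]
ft_force: [-0.8, -0.4, -1.8]
width: 0.324
grip_force: 40.0
```

Already past the lead-in with no force; go on down.

```bash
python3 -m handwheel '[[-1,0,0,3,0],[-1,0,0,6,0],[-1,0,0,9,0],[-1,0,0,11,0],[-1,0,0,12,0],[-1,0,0,12,0]]'
python3 -m handwheel '[[-1,0,0,0.7,0],[-1,0,0,1.4,0],[-1,0,0,1.4,0]]'
```

```text
time_s: 8.28
position: [441.9, 219.6, 54.1]
orientation: [-0.383, 0.924, 0.0, -0.0]
ft_force: [-0.2, -0.3, -1.9]
width: 0.322
grip_force: 40.0
time_s: 8.53
position: [442.2, 219.7, 53.1]
orientation: [-0.383, 0.924, 0.0, 0.0]
ft_force: [-0.6, 0.1, -1.9]
width: 0.324
grip_force: 40.0
```

Fitted and free. Wind clockwise (positive turn about the downward tool z).

```bash
python3 -m handwheel '[[-1,0,0,0,6],[-1,0,0,0,12],[-1,0,0,0,18],[-1,0,0,0,24],[-1,0,0,0,30],[-1,0,0,0,30]]'; python3 -m handwheel '[[-1,0,0,0,7],[-1,0,0,0,14],[-1,0,0,0,21],[-1,0,0,0,28],[-1,0,0,0,35],[-1,0,0,0,42],[-1,0,0,0,42]]'; python3 -c "
from bench import r;s=r.state();print(s['moment'],s['q'][5])"
```

```text
time_s: 9.03
position: [442.1, 220.6, 53.2]
orientation: [-0.129, 0.992, 0.001, 0.0]
ft_force: [-0.7, 3.5, -2.4]
width: 0.323
grip_force: 40.0
time_s: 9.62
position: [442.1, 220.9, 53.2]
orientation: [0.234, 0.972, 0.001, -0.0]
ft_force: [0.0, 5.5, -3.5]
width: 0.321
grip_force: 40.0
[ 1.14045341 -0.05633212  0.07176951] -0.882298715278862
```

```bash
python3 -m handwheel '[[-1,0.4,0.9,0,7],[-1,0.4,0.9,0,14],[-1,0.4,0.9,0,21],[-1,0.4,0.9,0,28],[-1,0.4,0.9,0,35],[-1,0.4,0.9,0,42],[-1,0.4,0.9,0,49],[-1,0.4,0.9,0,49]]'; python3 -c "
from h import *
s=r.state();print(s['moment'],s['q'][5],yaw(s))
t=r.read_camera('scene');cv2.imwrite('pics/s4.png',t['color'][:,:,::-1])
for o in (58,30,0):print(o,prj(t,[[442-55,220+155-o,65],[442+55,220+155-o,65]]))"
```

```text
time_s: 10.28
position: [442.6, 221.4, 53.3]
orientation: [0.616, 0.788, 0.001, -0.0]
ft_force: [1.5, 4.6, -4.4]
width: 0.323
grip_force: 40.0
[ 0.82173747 -0.27527604  0.05586796] -0.02674425780799022 104.00188329701894
58 [[309.16245833 380.02020139]
 [262.71381409 361.54345848]]
30 [[302.93130447 390.46217188]
 [255.80909395 371.2355721 ]]
0 [[295.97046509 402.11993016]
 [248.11090521 382.03941626]]
```

```bash
python3 -m handwheel '[[-1,0.7,0.5,0,7],[-1,0.7,0.5,0,14],[-1,0.7,0.5,0,21],[-1,0.7,0.5,0,28],[-1,0.7,0.5,0,35],[-1,0.7,0.5,0,42],[-1,0.7,0.5,0,49],[-1,0.7,0.5,0,49]]'; python3 -m handwheel '[[-1,0,0,0,6],[-1,0,0,0,12],[-1,0,0,0,18],[-1,0,0,0,24],[-1,0,0,0,24]]'; python3 -c "
from h import *
s=r.state();print(s['moment'],s['q'][5],yaw(s))
t=r.read_camera('scene');cv2.imwrite('pics/s5.png',big(t['color'][:,:,::-1],220,320,130,100,6))"
```

```text
time_s: 11.0
position: [443.1, 221.4, 53.2]
orientation: [0.886, 0.463, 0.0, 0.0]
ft_force: [2.1, 1.4, -3.1]
width: 0.322
grip_force: 40.0
time_s: 11.42
position: [443.2, 221.2, 53.3]
orientation: [0.963, 0.269, 0.001, 0.0]
ft_force: [2.9, 1.4, -2.9]
width: 0.326
grip_force: 40.0
[ 0.1796517  -0.49416231  0.02266058] 1.2446531577045925 31.259364825493847
```

View pics/s5.png

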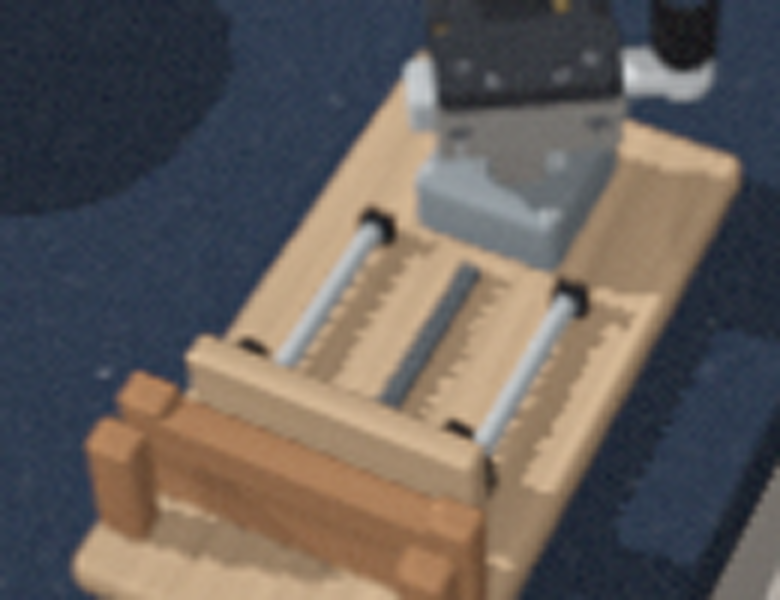

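The fence (from (195,355) to (475,470)) is close to the guide, with a small gap left. Continue in small steps, watching moment z.

```bash
m(){ python3 -c "
from h import *
s=r.state();print(np.round(s['moment'],2),np.round(s['ft_force'],1),round(yaw(s),1),round(s['time_s'],2))"; }
python3 -m handwheel '[[-1,0.3,0,0,4],[-1,0.3,0,0,8],[-1,0.3,0,0,8]]'>/dev/null; m
python3 -m handwheel '[[-1,0,0,0,4],[-1,0,0,0,8],[-1,0,0,0,8]]'>/dev/null; m
python3 -m handwheel '[[-1,0,0,0,2],[-1,0,0,0,4],[-1,0,0,0,4]]'>/dev/null; m
```

```text
[-0.09 -0.45  0.03] [ 2.5 -0.8 -3.5] 23.3 11.72
[-0.3  -0.56  0.02] [ 2.  -1.8 -2.9] 15.3 11.97
[-0.45 -0.6   0.03] [ 3.3 -2.1 -3.4] 11.3 12.22
```

```bash
m(){ python3 -c "
from h import *
s=r.state();print(np.round(s['moment'],2),np.round(s['ft_force'],1),round(yaw(s),1),round(s['time_s'],2))"; }
for i in 1; do python3 -m handwheel '[[-1,0,0,0,2],[-1,0,0,0,4],[-1,0,0,0,4]]'>/dev/null; m; done
python3 -m handwheel '[[-1,0,0,0,2],[-1,0,0,0,3],[-1,0,0,0,3]]'>/dev/null; m
python3 -m handwheel '[[-1,0,0,0,2],[-1,0,0,0,3],[-1,0,0,0,3]]'>/dev/null; m
```

```text
[-0.65 -0.62 -0.01] [ 3.6 -3.3 -2.9] 7.3 12.47
[-0.61 -0.68  0.06] [ 3.8 -4.1 -2.3] 4.3 12.72
[-0.61 -0.64  0.05] [ 3.6 -3.4 -3.3] 1.3 12.97
```

```bash
m(){ python3 -c "
from h import *
s=r.state();print(np.round(s['moment'],2),np.round(s['ft_force'],1),round(yaw(s),1),round(s['time_s'],2))"; }
python3 -m handwheel '[[-1,0.6,0.6,0,2],[-1,0.6,0.6,0,3],[-1,0.6,0.6,0,3]]'>/dev/null; m
python3 -m handwheel '[[-1,0,0,0,2],[-1,0,0,0,3],[-1,0,0,0,3]]'>/dev/null; m
python3 -m handwheel '[[-1,0,0,0,2],[-1,0,0,0,3],[-1,0,0,0,3]]'>/dev/null; m
python3 - <<'E'
from h import *
t=r.read_camera('scene');cv2.imwrite('pics/s6.png',big(t['color'][:,:,::-1],220,365,90,60,8))
E
```

```text
[-0.27 -0.27 -0.01] [ 0.8 -1.7 -0.3] -1.8 13.22
[-0.46 -0.17  0.03] [ 1.  -2.8  0.5] -4.9 13.47
[-0.54 -0.12 -0.  ] [ 0.4 -3.2  1. ] -7.9 13.72
```

View pics/s6.png

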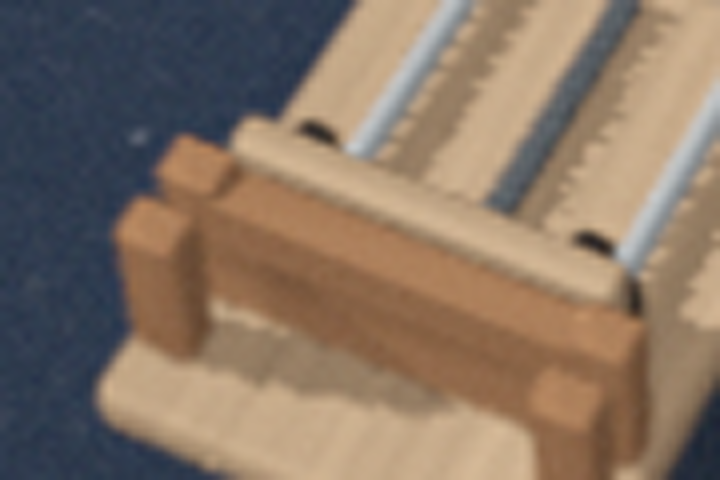

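The gap has practically gone (fence against the guide along (240,150)–(620,300)), but there is no torque stop yet; keep winding in small steps.

```bash
m(){ python3 -c "
from h import *
s=r.state();print(np.round(s['moment'],2),np.round(s['ft_force'],1),round(yaw(s),1),round(s['tau'][5],3),round(s['time_s'],2))"; }
python3 -m handwheel '[[-1,0,0.4,0,2],[-1,0,0.4,0,4],[-1,0,0.4,0,4]]'>/dev/null; m
python3 -m handwheel '[[-1,0,0,0,2],[-1,0,0,0,4],[-1,0,0,0,4]]'>/dev/null; m
python3 -m handwheel '[[-1,0,0,0,2],[-1,0,0,0,4],[-1,0,0,0,4]]'>/dev/null; m
```

```text
[-0.28 -0.17  0.35] [ 0.2 -1.8 -0.3] -11.9 0.736 14.02
[-0.21 -0.2   0.74] [ 1.4 -1.6  1.3] -15.8 1.098 14.27
[-0.2  -0.09  0.99] [ 0.9 -2.   1. ] -19.8 1.352 14.52
```

Hard stop reached (moment z up to 1 Nm). Ease off the torque within the play.

```bash
m(){ python3 -c "
from h import *
s=r.state();print(np.round(s['moment'],2),np.round(s['ft_force'],1),round(yaw(s),1),np.round(s['position'],1),round(s['time_s'],2))"; }
python3 -m handwheel '[[-1,0,0,0,-3],[-1,0,0,0,-6],[-1,0,0,0,-6]]'; m
python3 -m handwheel '[[-1,0,0,0,-3],[-1,0,0,0,-5],[-1,0,0,0,-5]]'>/dev/null; m
```

```text
time_s: 14.77
position: [443.4, 220.8, 53.2]
orientation: [0.993, -0.12, -0.0, -0.0]
ft_force: [0.4, -1.0, 0.6]
width: 0.323
grip_force: 40.0
[-0.19 -0.1   0.19] [ 0.4 -1.   0.6] -13.8 [443.4 220.8  53.2] 14.77
[-0.17 -0.22  0.04] [ 1.1 -1.1 -0.2] -9.0 [443.4 220.8  53. ] 15.02
```

```bash
python3 -m handwheel '[[-1,0,0,-5,0],[-1,0,0,-12,0],[-1,0,0,-20,0],[-1,0,0,-30,0],[-1,0,0,-45,0],[-1,0,0,-65,0],[-1,0,0,-85,0],[-1,0,0,-85,0]]'
python3 - <<'E'
from h import *
for n in("top","scene"):
    c=r.read_camera(n); cv2.imwrite(f"pics/{n}7.png",c["color"][:,:,::-1])
    print(n,[(np.round(d["centre"]),d["confidence"]) for d in r.find_in(n,"coaster")],[(np.round(d["centre"]),d["confidence"]) for d in r.find_in(n,"fence_face")])
    q=np.round(prj(c,[[448,-143,6]])[0]).astype(int)
    hsv=cv2.cvtColor(c["color"],cv2.COLOR_RGB2HSV)
    x0,y0=q-40; H=hsv[y0:y0+80,x0:x0+80]
    print(hsv[q[1],q[0]],hsv[q[1]+25,q[0]+5])
    m=((H[...,1]<80)&(H[...,2]<130)).astype(np.uint8)
    m=cv2.morphologyEx(m,cv2.MORPH_OPEN,np.ones((3,3)))
    k,L,S,C=cv2.connectedComponentsWithStats(m); i=1+np.argmax(S[1:,4])
    p=np.argwhere(L==i)[:,::-1]+[x0,y0]
    P=unp(c,p,6); h=cv2.minAreaRect(P[:,:2].astype(np.float32)); print(S[i],h,P.mean(0))
rel(448,-143,135,0)
E
```

```text
time_s: 15.68
position: [445.7, 221.6, 142.6]
orientation: [0.997, -0.078, 0.003, -0.001]
ft_force: [0.9, 0.2, -1.5]
width: 0.324
grip_force: 40.0
top [(array([ 448., -139.,    8.]), 0.88)] []
[96 18 70] [109 101  71]
[  23   22   33   34 1002] ((450.3325500488281, -141.08685302734375), (97.72846221923828, 98.59212493896484), 83.77276611328125) [ 450.54307698 -141.0194801     6.        ]
scene [(array([ 453., -131.,    4.]), 0.69)] [(array([437., 374.,  62.]), 0.57)]
[105  20  76] [109  97  79]
[   0   18   59   40 1318] ((480.14080810546875, -142.9647979736328), (166.12118530273438, 174.83580017089844), 25.192935943603516) [ 485.88152184 -131.87008421    6.        ]
shift [ 62.6 358.1   1.7] turn -9.0 | pos [442.1 220.4 136.5] yaw -9.0 q6 1.94
```

Fence face found at y ≈ 374, i.e. home. The coaster centre is (450,-141), and its measured size of 98 mm matches the 96 mm given. Carry the crank back.

```bash
python3 -m handwheel '[[-1,4,25,0,0],[-1,11,60,0,0],[-1,18,98,0,0],[-1,25,136,0,0],[-1,32,174,0,0],[-1,39,212,0,0],[-1,46,250,0,0],[-1,52,285,0,0]]'|head -2
python3 -m handwheel '[[-1,5,30,10,0],[-1,9,55,30,0],[-1,12,71,55,0],[-1,12,71,80,0],[-1,12,71,95,0],[-1,12,71,95,0],[-1,12,71,95,0]]'
python3 -c "
from h import *
rel(450,-141,10,-9)"
```

```text
time_s: 16.65
position: [449.4, -70.8, 137.2]
time_s: 17.23
position: [449.9, -140.2, 41.9]
orientation: [0.997, -0.078, -0.002, -0.001]
ft_force: [-0.0, 0.0, -1.5]
width: 0.321
grip_force: 40.0
shift [ 0.4  0.8 31.9] turn 0.0 | pos [ 449.9 -140.2   41.9] yaw -9.0 q6 1.17
```

```bash
python3 -m handwheel '[[-1,0.4,0.8,10,0],[-1,0.4,0.8,20,0],[-1,0.4,0.8,26,0],[-1,0.4,0.8,29,0],[-1,0.4,0.8,30.5,0],[-1,0.4,0.8,31.5,0],[-1,0.4,0.8,31.5,0],[-1,0.4,0.8,31.5,0]]'
python3 -m handwheel '[[-1,0,0,0.5,0],[-1,0,0,1,0],[-1,0,0,1,0]]'
```

```text
time_s: 17.9
position: [451.6, -141.9, 11.9]
orientation: [0.997, -0.078, 0.0, 0.0]
ft_force: [0.8, -0.1, -1.8]
width: 0.322
grip_force: 40.0
time_s: 18.15
position: [451.4, -141.9, 10.7]
orientation: [0.997, -0.078, 0.0, 0.0]
ft_force: [-0.8, -0.3, -2.6]
width: 0.325
grip_force: 40.0
```

```bash
python3 -m handwheel '[[-1,0,0,0.4,0],[-1,0,0,0.4,0]]' | grep -E "pos|ft"
python3 -m handwheel '[[-1,0,0,0.4,0],[-1,0,0,0.4,0]]' | grep -E "pos|ft"
python3 -m handwheel '[[-1,0,0,0.4,0],[-1,0,0,0.4,0]]' | grep -E "pos|ft"
```

```text
position: [451.3, -141.8, 10.2]
ft_force: [0.2, -0.8, -2.0]
position: [451.3, -141.8, 9.7]
ft_force: [0.5, -0.5, -2.1]
position: [451.4, -141.8, 9.7]
ft_force: [-1.7, 1.2, 3.5]
```

Contact with the coaster. Release and lift.

```bash
python3 -m handwheel '[[0,0,0,0,0],[0.3,0,0,0,0],[0.4,0,0,0,0],[0.4,0,0,0,0],[0.4,0,0,0,0]]'
python3 -m handwheel '[[0.4,0,0,-8,0],[0.4,0,0,-25,0],[0.4,0,0,-50,0],[0.4,0,0,-80,0],[0.4,0,0,-115,0],[0.4,0,0,-150,0],[0.4,0,20,-170,0],[0.4,-20,40,-170,0]]'|head -2
python3 -m handwheel '[[0.4,-35,-20,0,0],[0.4,-70,-40,0,0],[0.4,-100,-75,0,0],[0.4,-100,-115,0,0],[0.4,-100,-150,0,0],[0.4,-100,-185,0,0],[0.4,-100,-200,0,0],[0.4,-100,-200,0,0]]'|head -2
python3 - <<'E'
from h import *
t=r.read_camera("top");s=r.read_camera("scene")
o=np.hstack([big(t["color"][:,:,::-1],300,235,66,98,6),big(s["color"][:,:,::-1],325,205,66,98,6)])
cv2.imwrite("pics/c8.png",o)
print(prj(t,[[450,-141,44]]),prj(s,[[450,-141,44]]))
cv2.imwrite("pics/top8.png",t["color"][:,:,::-1])
for n in("top","scene"):
  for q in("mug","shaker","bowl","fence_face"):print(n,q,[(np.round(d["centre"]),round(d["confidence"],2)) for d in r.find_in(n,q)][:1])
E
```

```text
time_s: 19.07
position: [451.4, -141.8, 9.4]
orientation: [0.997, -0.078, 0.0, 0.0]
ft_force: [-0.5, 0.3, -0.1]
width: 0.666
grip_force: 0.0
time_s: 19.73
position: [429.7, -180.8, 186.2]
time_s: 20.4
position: [357.7, 37.4, 179.9]
[[329.93239738 270.67115689]] [[362.33238424 253.41710414]]
top mug [(array([ 452., -370.,    9.]), 0.96)]
top shaker []
top bowl [(array([ 645., -308.,   25.]), 0.86)]
top fence_face [(array([439., 362.,  55.]), 0.57)]
scene mug []
scene shaker [(array([601., -50.,  30.]), 0.74)]
scene bowl [(array([ 679., -332.,   25.]), 0.55)]
scene fence_face [(array([434., 373.,  60.]), 0.71)]
```

View pics/c8.png

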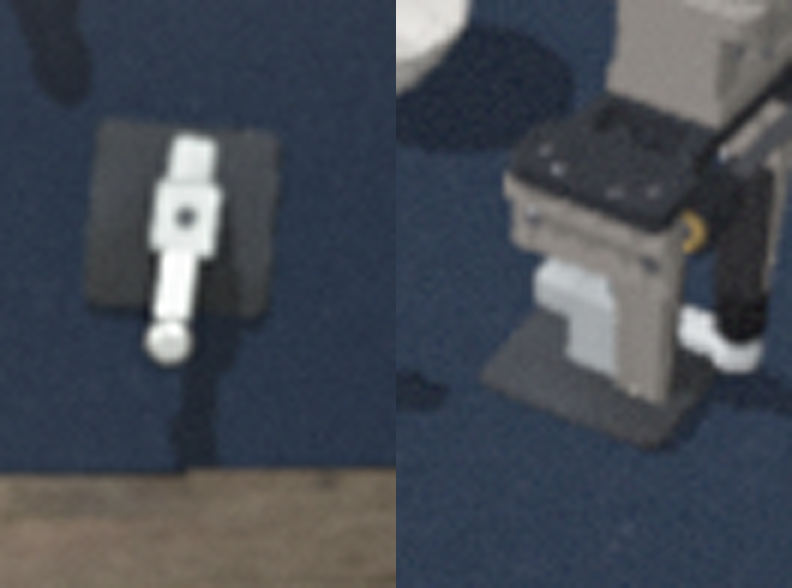

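Top view: the crank stands upright near the coaster's middle (hub hole (185,215), coaster centre about (183,218)). In the scene view the gripper only overlaps it in line of sight. One last look at the fence.

Run:
```python
from h import *
s=r.read_camera("scene")["color"][:,:,::-1]
cv2.imwrite('pics/s9.png',big(s,220,365,90,60,8))
```

```text
(no output)
```

View pics/s9.png

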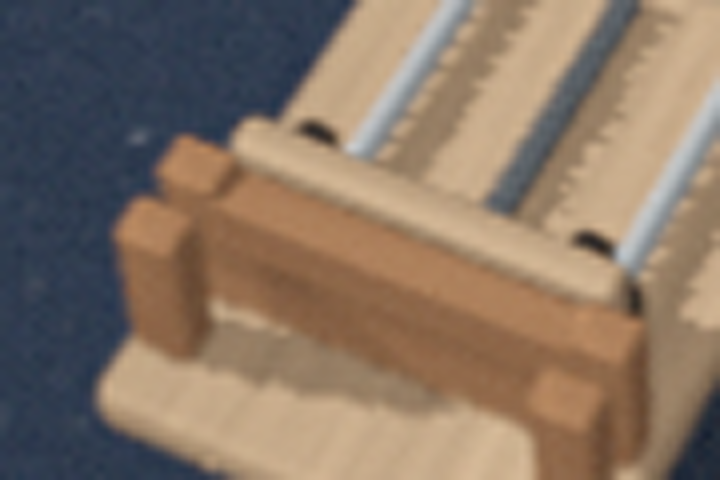

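The fence lies flush along the guide from (240,150) to (620,300), with no gap visible. Hand in.

```bash
python3 -c "
from bench import r
print(r.hand_in())"
```

```text
the job is handed in; nothing more can be done
None
```

The job is handed in, with no verdict returned: the fence was wound clockwise to its hard stop against the knife guide, and the crank stands upright near the middle of the coaster; the mug, shaker and bowl were not touched.

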